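Reset the mitre jig by one hole

ROBOT

A 7-joint arm with a two-finger parallel gripper is mounted at the origin on a cart in front of the work surface, level with it; the furniture and walls round the work are solid. World frame = base frame: x ahead of the robot, y to its left, z up, the work surface at z = 0. Lengths are in m, angles in rad, forces in N, time in s.
With the tool pointing down it reaches from about 0.425 to 0.925 m from the base axis. Payload 6.8 kg.
Tool frame: the origin (TCP) lies on the centre line of the jaws, within the pads' length; the fingertips stand 25 mm ahead of it and the grasp point (between the pads) lies 6 mm ahead of it; z points along the fingers, y is the line along which they close (so a half turn about z gives the same grasp; the last joint's range is limited). The gripper opens to 85 mm and grips with 20 to 120 N. Pads are 22 mm wide; open, the fingers measure 114 mm over their backs; the gripper's body (76 mm by 85 mm) begins 54 mm behind the grasp point. The pads swing forward as they close: fully open they stand 13 mm farther back than shut.
Start: joints at [-1.347, 0.477, 0.022, 1.555, -0.011, 1.109, -0.083], TCP at [0.22, 0.638, 0.256] pointing down, gripper open.
Joint ranges: [-2.96, 2.96], [-0.34, 2.1], [-1.41, 1.46], [0.24, 2.44], [-1.37, 4.51], [0.17, 1.92], [-2.96, 2.96]. Speed limits (rad/s): [2.39, 2.39, 3.14, 3.14, 3.14, 3.14, 3.14].

INTERFACE

Orientations are given as a rotation vector (axis times angle).
In Python, from bench import telemetry, grab_frame, job gives the robot as it stands.
- The arm moves only by the tool apply_moves, never from a script. Its argument "rows" is a list of rows, each a list of 2 entries, a list of its own where there are three numbers: the shift along the tool's x, y, z each as a share of 250 mm, from -1 to 1, then the turn, a rotation vector about the tool's x, y, z each as a share of pi rad, from -1 to 1. A call has 1 to 10 rows; each row is the pose to reach, as a shift and turn from the pose commanded when the call began, along the tool's axes at that moment, turning the shorter way round; what a row does not reach only later rows make up. A row lasts 1/8 s, in which the tool goes at most 62.5 mm and 10.7 degrees, less where a joint would pass 70% of its speed; a pose out of reach is approached as far as the arm can. A call with a number of a shift or a turn outside -1 to 1 is refused whole. A call with a gripper value outside its range is refused whole. "jaw" is the gripper's target within -1 to 1 (fully open at 1, half-way at 0, shut at -1), set as the call begins (left out, the last holds). The fingers move at their own pace and stop on an object; "newtons" is the grip in N (left out, the last holds). Time passes only in rows, so rows that repeat a pose let the fingers close. It gives the time, the measured TCP pose, the force, the opening and the grip force at its end, in the units of the state.
- telemetry.get_obs(): the state, without advancing time (a new reading comes with each control period).
- grab_frame(name): name is "side" or "top" or "wrist"; returns a dict with "frame" (420x560x3 uint8, red, green, blue), "vertical_fov" (degrees; the focal length in pixels is half the picture's height over the tangent of half this angle, whatever the lens; pixels are square), "cx", "cy" (the principal point, pixels), "origin" and "attitude" of the camera in the world. Camera axes: x right, y up, looking along -z (the intrinsics and any distortion apply to the point x, -y, -z); pixel columns grow to the right and rows downward; lengths in m; the calibration is good to about 2 mm. The wrist camera is an equidistant fisheye: a pixel r from the principal point sees the ray r / f radians off the axis. A picture is of the moment at which its call begins. There is no depth.
- job.hand_in(): hands the job in; it is judged then, once.
The state is a dict: "clock": time; "joints": joint angles; "qvel": joint speeds; "tau": joint torques, N m; "tcp_pos": TCP position; "orientation": TCP orientation; "contact_force": force on the tool from outside, world axes, zero at the start; "moment": the same for the moment, N m; "grip_width": finger opening in m; "gripper_force": force on a finger pad.
Only numpy, scipy, OpenCV 4.12 (cv2) and the standard library are available. Lean on these libraries where they do the work, as an engineer would, in place of code of your own. Each camera call takes 0.05 s, during which the arm holds its last target. There are 200 camera calls.

TASK

Set the mitre jig over by one hole, towards the side on which the pine offcut lies: hook the shut fingertips under the ring of the spring index pin, lift the pin out of its hole, swing the arm to the neighbouring hole on that side and let the pin drop fully home there. Only hook the ring, never pinch it, and leave the offcut, the tin and everything else on the table standing where they are.

Things in the scene. Friction and masses are not known exactly. Their poses are not given: they have to be found in the camera images.
- jig: Mitre jig, fixed to the table: plywood board 200 x 180 x 12 mm with a steel index plate (top 22 mm above the table). Origin on the board's underside below the arm's pivot; z up, x from the pivot to the ring end (about away from the robot, yaw within 0.3 rad), y to the jig's left. The board spans x -50 to +150, y -90 to +90 mm. The pin starts in the middle of five holes.
- hole_left (a point): Mouth of the neighbouring hole on the jig's left (+y), 22 mm above the table. The five 15 mm holes lie on an arc of 120 mm radius about the pivot, 15 degrees (0.2618 rad, 31 mm) apart; the middle one lies on the jig's +x axis.
- hole_right (a point): Mouth of the neighbouring hole on the jig's right (-y), 22 mm above the table.
- swing (a joint): Swing arm, aluminium bar 28 mm wide, top 32 mm above the table; a wooden fence (170 mm long, top at 57 mm) on the robot's side of the pivot turns with it. Rad: 0 in the middle hole, + when the ring end is swung to the jig's left; left hole +0.2618, right hole -0.2618, stops +-0.6. Locked to 0.02 rad of play while the pin is home; with it lifted, about 1 N at the ring moves it and it stays where left.
- pin (a joint): Height of the spring index pin, m: 0 home in a hole, 0.009 resting on the plate between holes, clear from 0.010, stop at 0.028. The spring presses down with about 4 N when home, 6 N at 0.015. Let down within about 4 mm of a hole's middle it drops in; otherwise it rides on the plate and drops in when the arm is swung over the hole.
- ring_centre (a point): Centre of the upright oval pull ring, rigid with the pin: 7 mm round bar, inside 61 wide x 53 mm high; 88 mm above the table when home, 120 mm from the pivot. Its x is along the arm away from the pivot (one looks through the ring that way), y across, z up. Below it the plunger barrel, 26 mm thick, top at 50 mm. Fingers pass best sloping down about 45 degrees, from the robot's side.
- offcut_centre (a point): Centre of the pine offcut, a loose bare wooden block 110 x 60 x 38 mm lying flat near one corner of the jig's robot-side edge, on its left or on its right: this is the side to swing to. Only to be looked at.
- tin_centre (a point): Centre of a round tin of screws, 63 mm in diameter, 26 mm high, near the other corner of the jig's robot-side edge. Leave it alone.
- torch: Black torch, 101 mm long, 33 mm thick, lying on the table at the jig's left, beside the index plate; origin under its centre. Leave it alone.
- black_tape: Roll of black tape, 62 mm in diameter, 19 mm high, right; origin under its centre. Leave it alone.
- radio: Black hand-held radio with aerial, 255 mm long, 33 mm high, lying at the front right; origin under its centre. Leave it alone.
- fuses: Little fuse box, 34 x 50 x 19 mm, in front of the jig on the robot's side; origin under its centre. Leave it alone.

How it is judged:
By the outcome, as a careful person would: the job done as asked, in the order asked, and still so for the second after the job is handed in, with the robot touching nothing.
It also fails if it takes over 48 s, if anything falls off the work surface, if the arm or the gripper's body presses on something with over 40 N, if the wrist force passes 120 N, or if a joint passes its speed limit or range.

## Working session

There is one attempt and no reset: what is moved stays moved. The work goes in short steps, Python scripts to look and compute and a tool call to move; the robot and the scene stay as the last step left them, time stands still between calls to the robot, and variables do not carry over. Pictures are saved under pics/ and viewed, at most 10 in all, crops included, and the job is handed in when it is done.

Besides the shell and the picture viewer there is one more tool, called as name(argument=value, ...) on one line, values as JSON. apply_moves: Moves the arm, as the interface text tells. Its arguments: {"type":"object","properties":{"rows":{"type":"array"},"jaw":{"type":"number"},"newtons":{"type":"number"}},"required":["rows"]}

```bash
mkdir -p pics; ls; cat > h.py <<'E'
import numpy as np, cv2
from scipy.spatial.transform import Rotation as R
from bench import telemetry, grab_frame, job
def snap(n,fn):
    d=grab_frame(n); cv2.imwrite('pics/'+fn,cv2.cvtColor(np.asarray(d['frame']),cv2.COLOR_RGB2BGR)); 
    import pickle; d={k:d[k] for k in d}; pickle.dump(d,open('pics/'+fn+'.pkl','wb')); return d
def rotm(a):
    a=np.asarray(a,float)
    if a.shape==(3,3): return a
    return (R.from_rotvec(a) if a.size==3 else R.from_quat(a)).as_matrix()
def f(d): return 210/np.tan(np.radians(d['vertical_fov'])/2)
def ray(d,u,v,fish=False):
    x=(u-d['cx'])/f(d); y=(v-d['cy'])/f(d)
    if fish:
        r=np.hypot(x,y); s=np.sin(r)/max(r,1e-9); c=np.array([x*s,-y*s,-np.cos(r)])
    else: c=np.array([x,-y,-1.])
    w=rotm(d['attitude'])@c; return np.array(d['origin']),w/np.linalg.norm(w)
def onz(d,u,v,z,fish=False):
    o,w=ray(d,u,v,fish); return o+w*(z-o[2])/w[2]
def proj(d,p):
    c=rotm(d['attitude']).T@(np.asarray(p)-np.array(d['origin'])); return d['cx']+f(d)*c[0]/-c[2], d['cy']-f(d)*c[1]/-c[2]
E
python3 - <<'E'
from h import *
for n in('top','side'):
    d=snap(n,n+'0.png'); print({k:d[k] for k in d if k!='frame'})
o=telemetry.get_obs();print(o)
E
```

```text
pics
{'vertical_fov': 55.195777842484425, 'cx': 277.9596597060835, 'cy': 214.23854967616302, 'origin': array([0.32368252, 0.00957299, 0.99399755]), 'attitude': array([ 0.1689196 , -0.16906286, -1.54032709])}
{'vertical_fov': 52.342959480118154, 'cx': 274.39758851549294, 'cy': 210.82708273992165, 'origin': array([ 0.50520988, -0.87619392,  0.5187834 ]), 'attitude': array([ 1.12613434,  0.01236289, -0.00737081])}
{'clock': 0.1, 'joints': array([-1.34712113,  0.47772046,  0.02232482,  1.5563483 , -0.01150044,
        1.10931667, -0.08309376]), 'qvel': array([-9.38702725e-05,  9.70239644e-04,  7.76779268e-04, -2.80601472e-03,
       -1.41787303e-04, -1.43340231e-03,  1.22604804e-03]), 'tau': array([ 4.61254822e-03, -5.97755349e+01,  1.61378793e+00, -2.81950843e+01,
        1.28964198e-02,  4.97551955e-03, -2.27175292e-05]), 'tcp_pos': array([0.2196978 , 0.63771971, 0.25542235]), 'orientation': array([-5.18672210e-01, -3.09831438e+00,  2.60254237e-03]), 'contact_force': array([ 0.52108479, -0.48257487,  1.00549543]), 'moment': array([-0.03443222,  0.03828873, -0.01533065]), 'gripper_force': 0.0, 'grip_width': 0.08551074475418705}
```

View pics/top0.png

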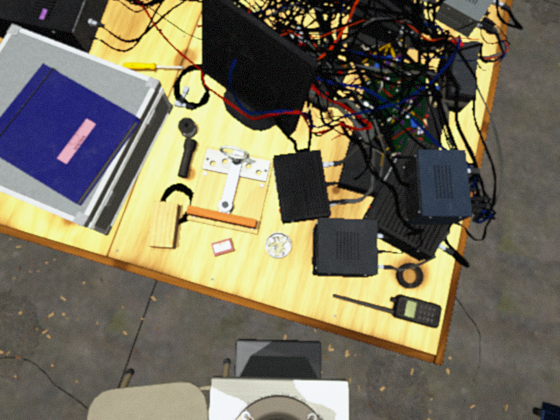

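View pics/side0.png

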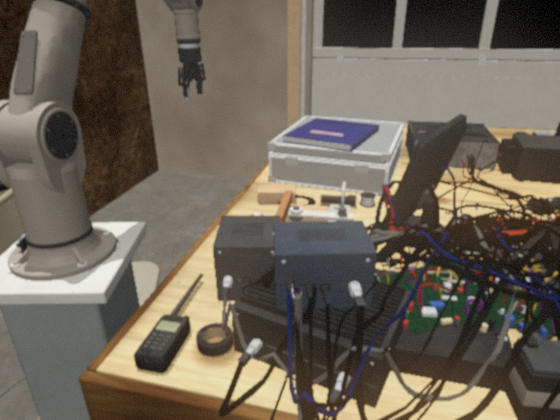

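The top view shows the pine offcut left of the jig (165,222) and the tin on the right (278,245). The pivot is near (228,207) and the ring near (234,155). So the swing is to the left (+). I'll zoom in next.

```bash
python3 - <<'E'
from h import *
import pickle
d=pickle.load(open('pics/top0.png.pkl','rb')); im=cv2.imread('pics/top0.png')
cv2.imwrite('pics/topc.png',cv2.resize(im[110:270,140:340],None,fx=4,fy=3.75*4/3.75,interpolation=cv2.INTER_CUBIC)[:600])
s=cv2.imread('pics/side0.png'); 
for n,u,v,z in [('pivot',228,207,.032),('ringtop',234,150,.118),('offc',165,222,.038),('tin',278,245,.026)]: print(n,onz(d,u,v,z))
E
```

```text
pivot [0.54994172 0.13532828 0.032     ]
ringtop [0.66542785 0.11702927 0.118     ]
offc [0.50748465 0.28529123 0.038     ]
tin [0.45962539 0.01011953 0.026     ]
```

View pics/topc.png

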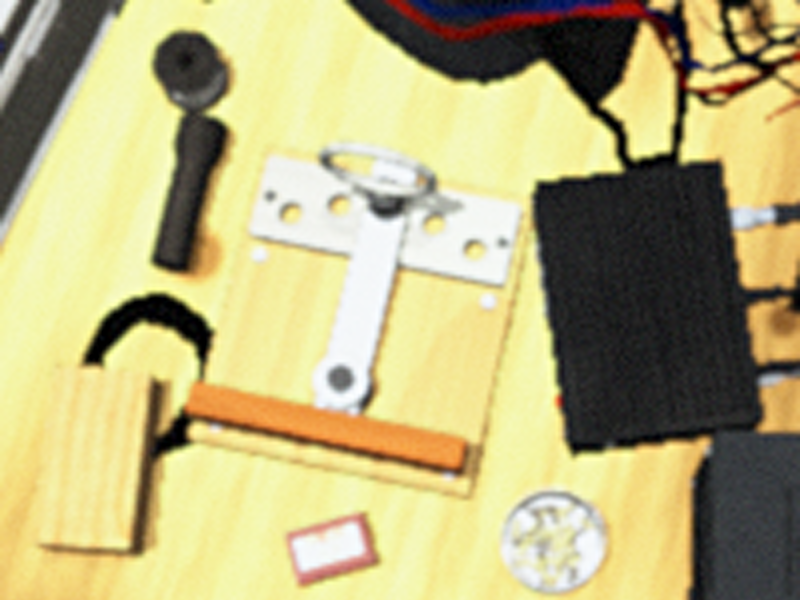

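The zoomed crop (4x) shows the pivot at (341,378) and the four visible holes at (291,212), (339,205), (435,223) and (475,249). I'll fit the jig pose to these.

```bash
cat > fit.py <<'E'
from h import *
import pickle
from scipy.optimize import least_squares
d=pickle.load(open('pics/top0.png.pkl','rb'))
c=lambda u,v:(140+(u+.5)/4-.5,110+(v+.5)/4-.5)
H=[onz(d,*c(*p),.022)[:2] for p in [(291,212),(339,205),(435,223),(475,249)]]
A=np.array([2,1,-1,-2])*.2618
P=onz(d,*c(341,378),.034)[:2]
r=lambda q:np.concatenate([(q[:2]+.12*np.c_[np.cos(q[2]+A),np.sin(q[2]+A)]-H).ravel(),q[:2]-P])
s=least_squares(r,[.55,.13,-.15]); print(s.x,(s.fun*1000).round(1))
x,y,t=s.x
for a in (0,.2618): print('ring',x+.12*np.cos(t+a),y+.12*np.sin(t+a))
rr=[onz(d,*c(*p),.088)[:2] for p in [(322,152),(435,190)]];print('ring sides',rr,np.linalg.norm(rr[0]-rr[1]),np.mean(rr,0))
E
python3 fit.py
```

```text
[ 0.55456818  0.14281417 -0.18800639] [ 0.5  0.1  1.4 -0.3  0.3  0.3 -0.2  0.2 -2.  -0.3]
ring 0.6724536310910356 0.12038607546206197
ring 0.674241594312107 0.1516613684860808
ring sides [array([0.68234139, 0.15420432]), array([0.65998015, 0.0856311 ])] 0.07212705095850153 [0.67116077 0.11991771]
```

```bash
cat >> h.py <<'E'
T=-.188
def toolR(t=T,slope=45,flip=1):
    s=np.radians(slope); z=np.array([np.cos(t)*np.cos(s),np.sin(t)*np.cos(s),-np.sin(s)]); y=flip*np.array([-np.sin(t),np.cos(t),0]); return np.c_[np.cross(y,z),y,z]
def go(p,Rt=None):
    o=telemetry.get_obs(); R0=rotm(o['orientation']); 
    s=R0.T@(np.asarray(p)-o['tcp_pos'])/.25
    t=R.from_matrix(R0.T@(R0 if Rt is None else Rt)).as_rotvec()/np.pi
    print('shift',s.round(3),'turn',t.round(3),'rows',np.linalg.norm(s)*4,np.linalg.norm(t)*180/10.7)
E
python3 - <<'E'
from h import *
for fl in(1,-1): go((.45,.17,.36),toolR(flip=fl))
go((.40,.43,.36)) 
E
```

```text
shift [-1.48  -1.47  -0.416] turn [-0.018 -0.25  -0.043] rows 8.50768782006687 4.271897632865794
shift [-1.48  -1.47  -0.416] turn [-0.366  0.027  0.885] rows 8.50768782006687 16.114870654854823
shift [-0.953 -0.551 -0.417] turn [0. 0. 0.] rows 4.708265974484004 0.0
```

apply_moves(rows=[[[-0.3,-0.18,-0.4],[0,0,0]],[[-0.6,-0.35,-0.42],[0,0,0]],[[-0.95,-0.55,-0.42],[0,0,0]],[[-0.95,-0.55,-0.42],[0,0,0]],[[-0.95,-0.55,-0.42],[0,0,0]],[[-0.95,-0.55,-0.42],[0,0,0]]], jaw=-1)

```text
clock: 0.85
tcp_pos: [0.404, 0.4263, 0.3623]
orientation: [0.533, 3.094, 0.0]
contact_force: [-0.2, 0.4, -0.4]
grip_width: 0.0001
gripper_force: 0.0
```

```bash
python3 - <<'E'
from h import *
go((.50,.155,.32),toolR()); print(telemetry.get_obs()['joints'])
E
```

```text
shift [-0.725 -0.894  0.171] turn [-0.019 -0.249 -0.046] rows 4.65467048821251 4.267324985635135
[-1.02188605  0.24908273  0.12657443  1.64418964 -0.03049029  1.2490907
  0.34018877]
```

apply_moves(rows=[[[-0.72,-0.89,0.17],[-0.019,-0.249,-0.046]],[[-0.72,-0.89,0.17],[-0.019,-0.249,-0.046]],[[-0.72,-0.89,0.17],[-0.019,-0.249,-0.046]],[[-0.72,-0.89,0.17],[-0.019,-0.249,-0.046]],[[-0.72,-0.89,0.17],[-0.019,-0.249,-0.046]],[[-0.72,-0.89,0.17],[-0.019,-0.249,-0.046]],[[-0.72,-0.89,0.17],[-0.019,-0.249,-0.046]],[[-0.72,-0.89,0.17],[-0.019,-0.249,-0.046]]])

```text
clock: 1.85
tcp_pos: [0.4975, 0.1639, 0.3195]
orientation: [0.21, 2.35, -0.085]
contact_force: [0.5, 0.5, -0.6]
grip_width: -0.0002
gripper_force: 0.0
```

```bash
python3 - <<'E'
from h import *
t=np.array([np.cos(T),np.sin(T),0]); C=np.array([.6725,.1204,.088])
z=toolR()[:,2]
go(C-z*.11,toolR()); print(telemetry.get_obs()['joints'])
E
```

```text
shift [ 0.145 -0.045  0.724] turn [ 0.003 -0.     0.002] rows 2.9576397769152916 0.05796896501048397
[-1.01208039 -0.0591478   0.21702659  2.30145588  1.10251111  0.72554297
 -0.20280577]
```

apply_moves(rows=[[[0.145,-0.045,0.2],[0.003,0,0.002]],[[0.145,-0.045,0.4],[0.003,0,0.002]],[[0.145,-0.045,0.6],[0.003,0,0.002]],[[0.145,-0.045,0.72],[0.003,0,0.002]],[[0.145,-0.045,0.72],[0.003,0,0.002]],[[0.145,-0.045,0.72],[0.003,0,0.002]]])

```text
clock: 2.6
tcp_pos: [0.595, 0.1337, 0.1661]
orientation: [0.222, 2.349, -0.094]
contact_force: [-0.2, 0.1, 0.2]
grip_width: 0.0
gripper_force: 0.0
```

```bash
python3 - <<'E'
from h import *
d=snap('wrist','w1.png'); print({k:d[k] for k in d if k!='frame'})
s=snap('side','s1.png')
im=cv2.imread('pics/s1.png')[120:260,240:400]
cv2.imwrite('pics/s1c.png',cv2.resize(im,None,fx=4,fy=4,interpolation=cv2.INTER_CUBIC))
print(telemetry.get_obs())
E
```

```text
{'vertical_fov': 65.70646984690485, 'cx': 274.32813788735785, 'cy': 211.77164040106078, 'origin': array([0.45723739, 0.16045437, 0.19103115]), 'attitude': array([-0.91969416, -0.75771898,  1.22953788])}
{'clock': 2.7, 'joints': array([-0.82963916,  0.37269785,  0.30559994,  2.29654839,  1.84184779,
        0.41988532, -0.9335305 ]), 'qvel': array([ 0.00039396, -0.00619792,  0.00373776,  0.00250203,  0.00915732,
       -0.0011898 , -0.00718292]), 'tau': array([ 1.55381346e-01, -3.83690715e+01,  4.46777880e+00, -1.68777966e+01,
        6.89118784e-01,  2.37135217e+00,  1.80569559e-02]), 'tcp_pos': array([0.59485021, 0.13373369, 0.1666935 ]), 'orientation': array([ 0.22260494,  2.3484611 , -0.09302494]), 'contact_force': array([0.6059588 , 0.09056669, 0.74127336]), 'moment': array([0.09694157, 0.69575335, 0.01896928]), 'gripper_force': 0.0, 'grip_width': -0.00020651771742430272}
```

View pics/w1.png

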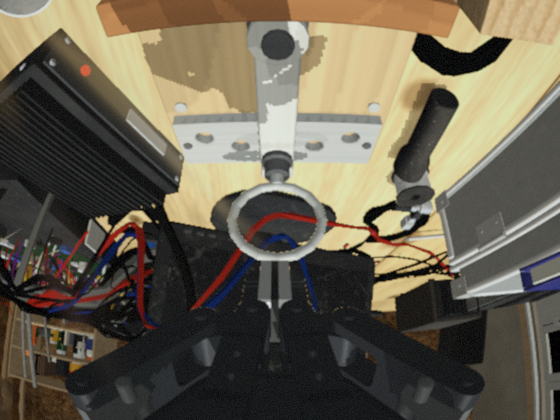

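View pics/s1c.png

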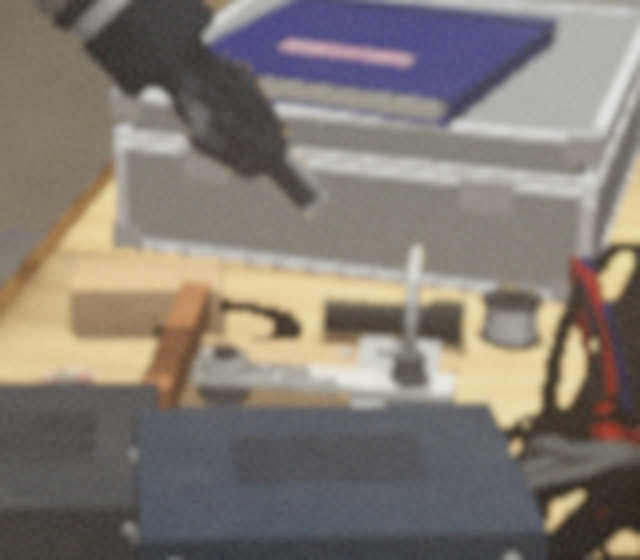

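The wrist view shows the ring face-on, outer edges at columns 228–327 and rows 182–262, with fingers coming in from the bottom and laterally lined up. The side crop shows the ring standing upright, its top at full-image pixel (344,182).

```bash
python3 - <<'E'
from h import *
import pickle
d=pickle.load(open('pics/w1.png.pkl','rb')); s=pickle.load(open('pics/s1.png.pkl','rb'))
C=np.array([.6725,.1204,.088])
def fproj(d,p):
    c=rotm(d['attitude']).T@(np.asarray(p)-d['origin']); th=np.arctan2(np.hypot(c[0],c[1]),-c[2]); k=f(d)*th/np.hypot(c[0],c[1]); return d['cx']+k*c[0],d['cy']-k*c[1]
l=np.array([-np.sin(T),np.cos(T),0])
for n,p in [('c',C),('top',C+[0,0,.0335]),('bot',C-[0,0,.0335]),('L',C+l*.0375),('R',C-l*.0375),('tip',telemetry.get_obs()['tcp_pos']+.025*toolR()[:,2])]: print(n,fproj(d,p),proj(s,p))
E
```

```text
c (np.float64(276.18278734535966), np.float64(219.58357340378245)) (np.float64(342.7942774982571), np.float64(194.32943128783361))
top (np.float64(276.1958752143249), np.float64(262.616506316399)) (np.float64(343.53312467979754), np.float64(182.02528559269942))
bot (np.float64(276.1529602471637), np.float64(181.29435090254407)) (np.float64(342.07481489176763), np.float64(206.31076241234317))
L (np.float64(326.15582895143586), np.float64(219.57772552706646)) (np.float64(343.4462225449295), np.float64(188.7261541797288))
R (np.float64(226.15424037360074), np.float64(219.4660878677942)) (np.float64(342.10111573535005), np.float64(200.28695402404378))
tip (np.float64(273.8555067743182), np.float64(278.01488766007384)) (np.float64(319.4026286710714), np.float64(170.5803140703447))
```

```bash
python3 - <<'E'
from h import *
C=np.array([.673,.1205,.088])
go(C-toolR()[:,2]*.008,toolR())
E
```

```text
shift [-0.002  0.007  0.415] turn [-0. -0. -0.] rows 1.6590931012828192 0.009065137688670039
```

apply_moves(rows=[[[0,0.007,0.1],[0,0,0]],[[0,0.007,0.18],[0,0,0]],[[0,0.007,0.25],[0,0,0]],[[0,0.007,0.31],[0,0,0]],[[0,0.007,0.36],[0,0,0]],[[0,0.007,0.4],[0,0,0]],[[0,0.007,0.415],[0,0,0]],[[0,0.007,0.415],[0,0,0]],[[0,0.007,0.415],[0,0,0]]])

```text
clock: 3.82
tcp_pos: [0.6671, 0.1205, 0.0924]
orientation: [0.223, 2.349, -0.095]
contact_force: [0.9, -0.4, -0.7]
grip_width: 0.0005
gripper_force: 0.0
```

```bash
python3 - <<'E'
from h import *
d=snap('wrist','w2.png'); s=snap('side','s2.png')
a=cv2.resize(cv2.imread('pics/w2.png')[90:390,140:420],(560,600)); b=cv2.resize(cv2.imread('pics/s2.png')[150:250,310:350],(240,600))
cv2.imwrite('pics/c2.png',np.hstack([a,b]))
o=telemetry.get_obs(); go(o['tcp_pos']+[0,0,.025],toolR()); print(o['contact_force'],o['joints'])
E
```

```text
shift [-0.071 -0.    -0.071] turn [-0.001 -0.    -0.   ] rows 0.3999999999999999 0.018075368806868154
[ 0.37980847 -0.3346437  -1.11171017] [-0.62410597  0.58939318  0.19499141  2.17146138  2.15851877  0.43488454
 -1.19916657]
```

View pics/c2.png

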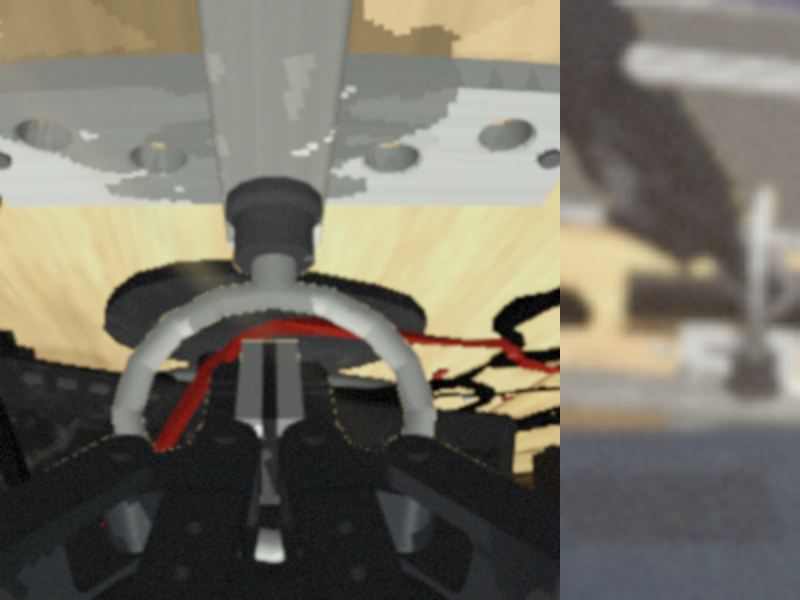

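The shut tips are inside the ring and centred laterally: ring sides are at columns 115 and 435 in the crop, fingers at 270. Nothing is touching, so I'll lift.

apply_moves(rows=[[[-0.012,0,-0.012],[0,0,0]],[[-0.024,0,-0.024],[0,0,0]],[[-0.03,0,-0.03],[0,0,0]],[[-0.036,0,-0.036],[0,0,0]],[[-0.042,0,-0.042],[0,0,0]],[[-0.042,0,-0.042],[0,0,0]]])

```text
clock: 4.68
tcp_pos: [0.6665, 0.1207, 0.1064]
orientation: [0.223, 2.351, -0.095]
contact_force: [-1.4, 1.8, -5.0]
grip_width: 0.0
gripper_force: 2.5
```

apply_moves(rows=[[[-0.007,0,-0.007],[0,0,0]],[[-0.014,0,-0.014],[0,0,0]],[[-0.02,0,-0.02],[0,0,0]],[[-0.026,0,-0.026],[0,0,0]],[[-0.031,0,-0.031],[0,0,0]],[[-0.031,0,-0.031],[0,0,0]]])

```text
clock: 5.42
tcp_pos: [0.6667, 0.1206, 0.1177]
orientation: [0.223, 2.351, -0.095]
contact_force: [-5.2, 1.0, -6.3]
grip_width: -0.0003
gripper_force: 4.0
```

```bash
cat > look.py <<'E'
from h import *
import sys
n=sys.argv[1]
d=snap('wrist','w%s.png'%n); s=snap('side','s%s.png'%n)
a=cv2.resize(cv2.imread('pics/w%s.png'%n)[90:390,140:420],(560,600)); b=cv2.resize(cv2.imread('pics/s%s.png'%n)[150:250,310:350],(240,600))
cv2.imwrite('pics/c%s.png'%n,np.hstack([a,b]))
E
python3 look.py 3; python3 - <<'E'
from h import *
o=telemetry.get_obs(); print(o['tcp_pos'],o['contact_force'],o['gripper_force'])
P=np.array([.5546,.1428])
for a in(.09,.18,.2618):
    c,s=np.cos(a),np.sin(a); q=P+np.array([[c,-s],[s,c]])@(o['tcp_pos'][:2]-P); go([*q,o['tcp_pos'][2]],toolR(T+a))
E
```

```text
[0.66673134 0.12057803 0.11762421] [-4.70143639  1.52254378 -6.48790598] 4.057907983660698
shift [ 0.001  0.041 -0.001] turn [-0.021 -0.001 -0.02 ] rows 0.16455385867297678 0.4935324918606553
shift [ 0.005  0.082 -0.005] turn [-0.041 -0.001 -0.041] rows 0.32877455200948447 0.9752541019057644
shift [ 0.01   0.118 -0.011] turn [-0.06  -0.001 -0.059] rows 0.4774642062274948 1.4132069187777694
```

View pics/c3.png

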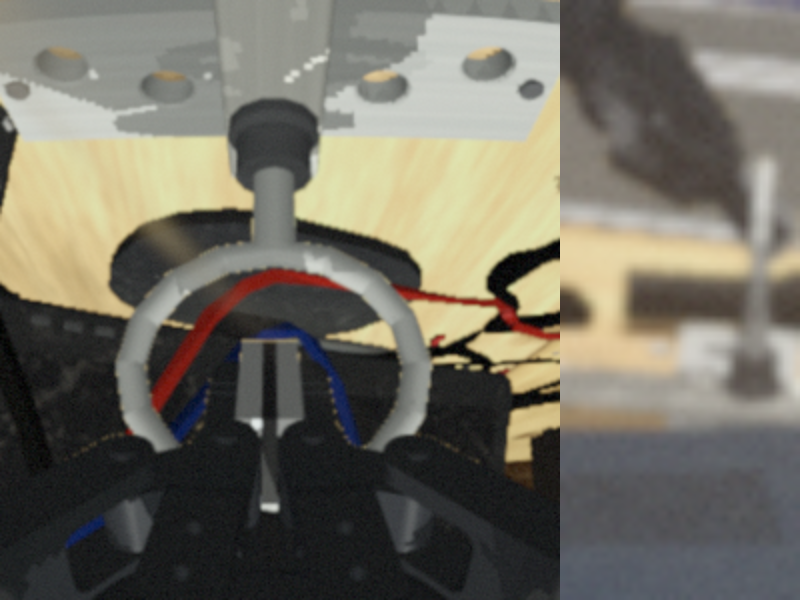

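The pin is clearly out: the ring top has risen about 5 px (around 14 mm) in the side view, with about 6.4 N downward. Now I'll swing left.

apply_moves(rows=[[[0,0.014,0],[-0.007,0,-0.007]],[[0,0.027,0],[-0.014,0,-0.014]],[[0.001,0.041,-0.001],[-0.021,-0.001,-0.02]],[[0.002,0.055,-0.002],[-0.028,-0.001,-0.027]],[[0.003,0.069,-0.003],[-0.034,-0.001,-0.034]],[[0.005,0.082,-0.005],[-0.041,-0.001,-0.041]],[[0.007,0.094,-0.007],[-0.047,-0.001,-0.047]],[[0.008,0.106,-0.009],[-0.054,-0.001,-0.053]],[[0.01,0.118,-0.011],[-0.06,-0.001,-0.059]],[[0.01,0.118,-0.011],[-0.06,-0.001,-0.059]]])

```text
clock: 6.78
tcp_pos: [0.6687, 0.1485, 0.1175]
orientation: [-0.085, 2.355, 0.034]
contact_force: [-5.5, -1.1, -6.6]
grip_width: -0.0003
gripper_force: 4.0
```

```bash
python3 look.py 4; python3 - <<'E'
from h import *
o=telemetry.get_obs(); print(o['tcp_pos'],o['contact_force'],o['gripper_force'])
P=np.array([.5546,.1428]);v=o['tcp_pos'][:2]-P; print(np.arctan2(v[1],v[0])-T, np.hypot(*v))
E
```

```text
[0.66878326 0.14892205 0.11757631] [-4.7871085  -1.79746767 -6.95292046] 4.108057022094727
0.2415647179204758 0.11434725894938941
```

View pics/c4.png

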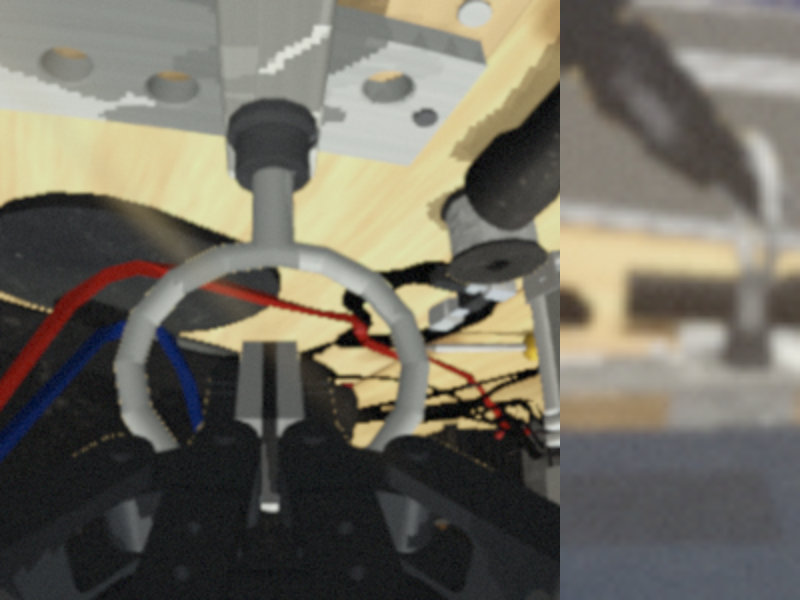

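The arm followed; the estimate is about 0.25 rad, around 1.5 mm short. I'll nudge it over, then lower.

apply_moves(rows=[[[0,0.007,0],[0,0,0]],[[0,0.007,0],[0,0,0]],[[0.01,0.007,0.01],[0,0,0]],[[0.02,0.007,0.02],[0,0,0]],[[0.03,0.007,0.03],[0,0,0]],[[0.04,0.007,0.04],[0,0,0]],[[0.05,0.007,0.05],[0,0,0]],[[0.06,0.007,0.06],[0,0,0]],[[0.07,0.007,0.07],[0,0,0]],[[0.07,0.007,0.07],[0,0,0]]])

```text
clock: 8.12
tcp_pos: [0.67, 0.1518, 0.0939]
orientation: [-0.086, 2.352, 0.036]
contact_force: [-0.5, -0.9, 0.0]
grip_width: 0.0002
gripper_force: 0.0
```

```bash
python3 look.py 5; python3 - <<'E'
from h import *
o=telemetry.get_obs(); print(o['tcp_pos'],o['contact_force'],o['gripper_force'])
E
```

```text
[0.66972685 0.15181649 0.09385323] [1.22043917 0.06732465 0.47418041] 0.0
```

View pics/c5.png

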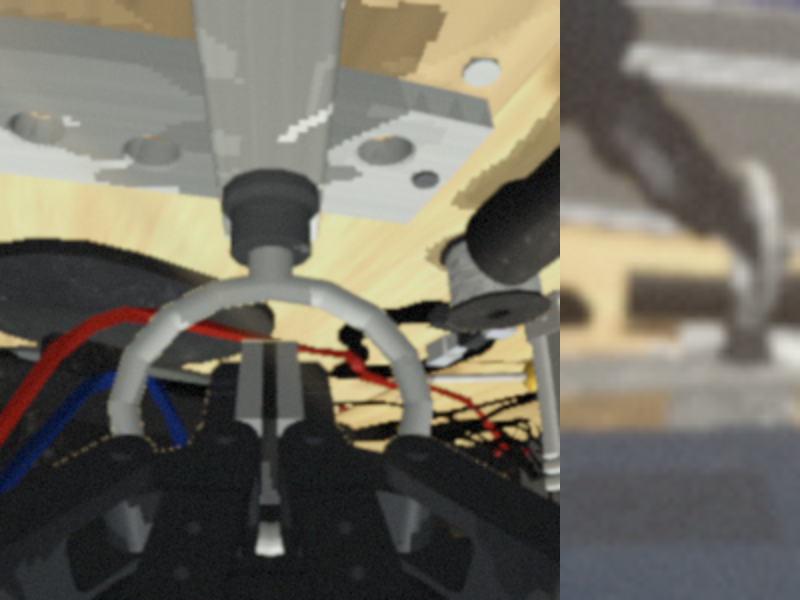

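The stem between barrel and ring is as short as it was at the start and contact force is about zero, so the pin is home. I'll withdraw straight back.

apply_moves(rows=[[[0,0,-0.03],[0,0,0]],[[0,0,-0.08],[0,0,0]],[[0,0,-0.15],[0,0,0]],[[0,0,-0.25],[0,0,0]],[[0,0,-0.38],[0,0,0]],[[0,0,-0.5],[0,0,0]],[[0,0,-0.6],[0,0,0]],[[0,0,-0.6],[0,0,0]],[[0,0,-0.6],[0,0,0]]])

```text
clock: 9.35
tcp_pos: [0.5634, 0.1444, 0.1996]
orientation: [-0.087, 2.353, 0.037]
contact_force: [-0.3, -0.2, -0.6]
grip_width: -0.0003
gripper_force: 0.0
```

```bash
python3 look.py 6; python3 - <<'E'
from h import *
o=telemetry.get_obs(); print(o['tcp_pos'],o['contact_force'])
s=cv2.imread('pics/s6.png')[120:260,270:400]; w=cv2.imread('pics/w6.png')[90:390,140:420]
cv2.imwrite('pics/f6.png',np.hstack([cv2.resize(s,(400,430),interpolation=2),cv2.resize(w,(400,430))]))
d=grab_frame('side')
P=np.array([.5546,.1428]);a=T+.2618
c=np.array([*(P+.12*np.array([np.cos(a),np.sin(a)])),.088]);l=np.array([-np.sin(a),np.cos(a),0])
for dz in(0,.009):
  for p in(c+[0,0,.0335+dz],c+l*.034+[0,0,dz],c-l*.034+[0,0,dz],c+[0,0,dz-.03]):
    u,v=proj(d,p); print(dz,((u-270)*400/130).round(),((v-120)*430/140).round())
E
```

```text
[0.56352373 0.14394561 0.19890036] [ 0.45277749 -0.44688832  0.06073051]
0 223.0 177.0
0 212.0 199.0
0 230.0 230.0
0 219.0 246.0
0.009 224.0 167.0
0.009 213.0 189.0
0.009 230.0 219.0
0.009 219.0 236.0
```

View pics/f6.png

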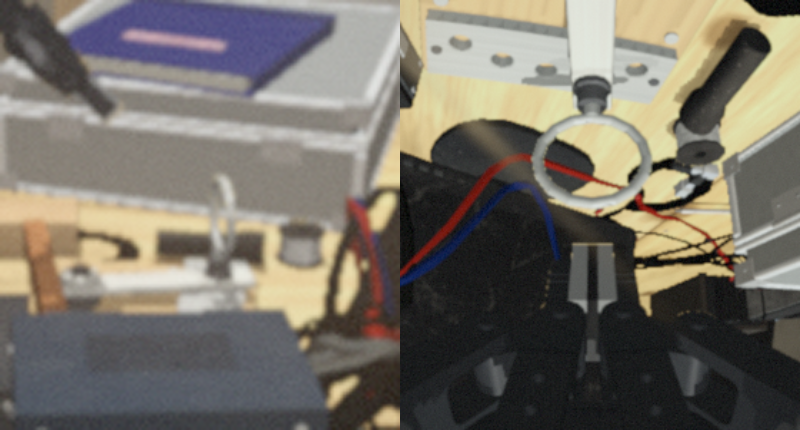

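The final view shows the ring top at row ~176, where a home pin is predicted (177, against 167 if it were riding on the plate). One hole is now free to the left of the arm and three to the right, and the gripper is clear.

```bash
python3 -c "
from h import *
print(job.hand_in())"
```

```text
the job is handed in; nothing more can be done
None
```

I set the mitre jig over one hole to the left, the side the pine offcut lies on. The pin is fully home there, the gripper was clear of everything, and the job is handed in; I took no last top-view picture to confirm that the offcut and tin had not moved.

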